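# Sweep the loose flange bolts into the catch trough

## Robot

A 6-joint arm with a two-finger parallel gripper is mounted at the origin on the work surface. World frame = base frame: x ahead of the robot, y to its left, z up, the work surface at z = 0. Lengths are in m, angles in degrees, forces in N, time in s.
With the tool pointing down it reaches from about 0.3 to 0.85 m from the base axis. Payload 4.2 kg.
Tool frame: the origin (TCP) lies midway between the tips of the shut fingers; the grasp point (between the pads) lies 19 mm behind it (ctrl.pinch_z is the distance from the TCP to the grasp point, in m); z points along the fingers, y is the direction in which the jaws open and shut (so a half turn about z gives the same grasp; the last joint's range is limited). The gripper opens to 91 mm and grips with 3 to 60 N. Pads are 32 mm wide; open, the fingers measure 118 mm over their backs; the gripper's body (76 mm by 178 mm) begins 60 mm behind the grasp point.
Start: joints at [-78.495, 18.312, 89.639, -0, 72.044, -1.146], TCP at [0.126, -0.561, 0.214] pointing down, gripper open.
Joint ranges: [-177.97, 177.97], [-48.28, 115.42], [12.27, 149.76], [-77.06, 257.06], [2.81, 150.46], [-146.56, 146.56]. Speed limits (degrees/s): [147.25, 147.25, 180, 180, 180, 180].

## Interface

Orientations are given as a 3x3 rotation matrix whose columns are the frame's x, y, z axes.
In Python, from plant import ctrl gives the robot as it stands.
- The arm moves only by the tool jog_arm, never from a script. Its argument "motion" is a list of rows, each an object of numbers: "tx", "ty", "tz": the shift along the world's x, y, z in mm; "rx", "ry", "rz": the turn, a rotation vector about the world's x, y, z in degrees; "jaw": the opening, from -1 (shut) to 1 (fully open). A call has 1 to 12 rows; each row is the pose to reach, as a shift and turn from the pose measured when the call began; what a row does not reach only later rows make up. A row lasts 1/8 s, in which the tool goes at most 62.5 mm and 10.7 degrees, less where a joint would pass 70% of its speed; a pose out of reach is approached as far as the arm can. A call with a gripper value outside its range is refused whole. The fingers move at their own pace and stop on an object; the grip force is fixed at half the most. Time passes only in rows, so rows that repeat a pose let the fingers close. It gives the time, the measured TCP pose, the force and the opening at its end, in the units of the state.
- ctrl.get_obs(): the state, without advancing time (a new reading comes with each control period).
- ctrl.snapshot(name): name is "scene" or "side" or "wrist"; returns (picture, depth): 384x512x3 uint8, red, green, blue; 384x512 float32, m along the optical axis (not along the pixel's ray), 0 where there is no reading.
- ctrl.camera_info(name): a dict with "mtx" (3x3 intrinsics, pixels), "xyz" and "orientation" of the camera in the world. Camera axes: x right, y down, z forward; pixel columns grow to the right and rows downward; lengths in m; the calibration is good to about 2 mm. A picture is of the moment at which its call begins: read the wrist's pose just before it. camera_info takes no time and is no camera call; for the wrist camera it gives the pose at the moment of the call.
- ctrl.sign_off(): hands the job in, once; it reports no verdict.
The state is a dict: "t": time; "joint_pos": joint angles; "qvel": joint speeds; "effort": joint torques, N m; "ee_pos": TCP position; "orientation": TCP orientation; "force": force on the tool from outside, world axes, zero at the start; "wrist_torque": the same for the moment, N m; "opening": finger opening in m.
Only numpy, scipy, OpenCV 4.12 (cv2) and the standard library are available. Lean on these libraries where they do the work, as an engineer would, in place of code of your own. Each camera call takes 0.05 s, during which the arm holds its last target. There are 200 camera calls.

## Task

Sweep the three loose hexagon bolts off the beech sorting board, over its front edge, so that all three come to rest in the steel catch trough. Use the fingers only as a broom and keep the bolts down on the board: do not pick any of them up. Leave the copper gasket, the spacer and the cap on the board, and everything standing round about, where they are.

Things in the scene. Friction and masses are not known exactly. Their poses are not given: they have to be found in the camera images.
- board: pale beech sorting board with a steel catch trough along its front edge, fixed. Sizes in mm. Origin at table level; z up, x away from the trough (within 0.2 rad of world x), y along the front edge. Beech surface flat, 24 above the table, x = -75 (front edge) to 130, y = -185 to 185; back and sides carry a lip 8 wide, 6 above the surface; the front edge is square, no lip
- edge (a point): middle of the board's front edge at the height of the beech surface (24 mm above the table); axes as the board's: bolts go over it towards -x
- trough (a point): middle of the trough's inner floor. The trough runs along the front edge on the robot's side: inside 66 mm wide (board x = -141.5 to -75) and 364 long (y = -182 to 182), floor 3 above the table (21 below the beech), open on top; front and end walls 3 thick, 30 above the table (33 with the rolled rim)
- bolt1: silver-plated M10 x 45 hexagon bolt lying on the board: head 16 mm across flats, 6.4 thick; shank 10 diameter, 45 long; 51 overall, about 39 g. Origin on its axis, midway along the 51 mm, about 6.7 above the board. x points level from head to tip, at the start within 0.5 rad of the line of the front edge. In the right-hand third of the board (y about -140 mm); nothing between it and the trough
- bolt2: silver-plated M10 x 45 hexagon bolt lying on the board: head 16 mm across flats, 6.4 thick; shank 10 diameter, 45 long; 51 overall, about 39 g. Origin on its axis, midway along the 51 mm, about 6.7 above the board. x points level from head to tip, at the start within 0.5 rad of the line of the front edge. In the middle of the board (y about 0); nothing between it and the trough
- bolt3: silver-plated M10 x 45 hexagon bolt lying on the board: head 16 mm across flats, 6.4 thick; shank 10 diameter, 45 long; 51 overall, about 39 g. Origin on its axis, midway along the 51 mm, about 6.7 above the board. x points level from head to tip, at the start within 0.5 rad of the line of the front edge. In the left-hand third of the board (y about +140 mm); nothing between it and the trough
- gasket: bystander: flat copper gasket ring lying on the board, outer diameter 48, inner 37, 2 thick, 14 g; origin at the centre of its underside. Gasket, spacer and cap take the two places between the bolts and the one behind the middle bolt in any order
- spacer: bystander: orange anodized spacer ring lying on the board, outer diameter 40, inner 25, 18 high, 37 g; origin at the centre of its underside
- cap: bystander: round black nylon flange cap lying brim down on the board, brim diameter 46 and 4 thick, body diameter 37, 13 high, 18 g; origin at the centre of its underside
- reducer: bystander: stainless conical reducer flange standing on the table left of the board, lower flange diameter 114, upper 70, 72 high, 1.3 kg; origin at the centre of its underside
- clamp: bystander: aluminium flange clamp ring lying on the table right of the board, diameter 66 with a screw ear reaching 54 from its centre, 18 high; origin at the centre of its underside
- bottle: bystander: white wash bottle standing on the table, right of the board, diameter 64, 175 high with its spout; origin at the centre of its underside
- spanner: bystander: steel open-ended spanner 160 long lying on the table left of the board; origin near the middle of its length on the table

How it is judged (in metres and radians):
At the end, for the whole second after the job is handed in: the middle of every bolt lies within the trough's inside and below the beech surface (under 23.5 mm above the table), slower than 20 mm/s; gasket, spacer, cap, reducer flange, clamp, wash bottle and spanner each within 12 mm of where they started (x of bolt1 in the frame of board between -0.1415 and -0.075 m and y of bolt1 in the frame of board between -0.183 and 0.183 m and z of each of bolt1, bolt2, bolt3 in the frame of board below 0.0235 m and linear speed of each of bolt1, bolt2, bolt3 below 0.02 m/s and x of bolt2 in the frame of board between -0.1415 and -0.075 m and y of bolt2 in the frame of board between -0.183 and 0.183 m and x of bolt3 in the frame of board between -0.1415 and -0.075 m and y of bolt3 in the frame of board between -0.183 and 0.183 m and distance of each of gasket, spacer, cap, reducer, clamp, bottle, spanner from where it was at the start of the episode below 0.012 m); the robot touches nothing.
It fails at once if a bolt is picked up: its middle more than 22 mm above the beech surface (z of any of bolt1, bolt2, bolt3 in the frame of board above 0.046 m).
It fails at once if a bystander is moved by more than 12 mm (distance of any of gasket, spacer, cap, reducer, clamp, bottle, spanner from where it was at the start of the episode above 0.012 m).
It also fails if it takes over 58 s, if anything falls off the work surface, if the arm or the gripper's body presses on something with over 40 N, if the wrist force passes 120 N, or if a joint passes its speed limit or range.

## Working session

There is one attempt and no reset: what is moved stays moved. The work goes in short steps, Python scripts to look and compute and a tool call to move; the robot and the scene stay as the last step left them, time stands still between calls to the robot, and variables do not carry over. Pictures are saved under pics/ and viewed, about 8 in all and at most 12, crops included, and the job is handed in when it is done.

Besides the shell and the picture viewer there is one more tool, called after "Call:" as name([rows], argument=value, ...), one row to a line, values as JSON. jog_arm: Moves the arm, as the interface text tells. Its arguments: {"type":"object","properties":{"motion":{"type":"array"}},"required":["motion"]}

```bash
mkdir -p pics; cat > h.py <<'E'
import numpy as np,cv2
from plant import ctrl
def shot(cam,fn):
    i=ctrl.camera_info(cam); p,d=ctrl.snapshot(cam)
    cv2.imwrite(f'pics/{fn}.png',p[:,:,::-1]); np.savez(f'pics/{fn}.npz',p=p,d=d,K=i['mtx'],c=i['xyz'],R=i['orientation'])
def load(fn):
    return np.load(f'pics/{fn}.npz')
def ray(f,uv,z):
    uv=np.atleast_2d(uv).astype(float)
    r=np.c_[uv,np.ones(len(uv))]@np.linalg.inv(f['K']).T@np.array(f['R']).T
    c=np.array(f['c']); return c+r*((z-c[2])/r[:,2])[:,None]
def cloud(f):
    d=f['d'];v,u=np.indices(d.shape)
    r=np.stack([u,v,np.ones_like(u)],-1)@np.linalg.inv(f['K']).T
    return (r*d[...,None])@np.array(f['R']).T+np.array(f['c'])
E
python3 - <<'E'
from h import *
shot('scene','sc0');shot('side','si0')
for n in('sc0','si0'):
    f=load(n);print(f['c'],f['R'].round(2).tolist(),f['K'][0,0])
a=np.vstack([cv2.imread('pics/sc0.png'),cv2.imread('pics/si0.png')])
cv2.imwrite('pics/both.png',cv2.resize(np.hstack([a[:384],a[384:]]),(800,300)))
print(ctrl.get_obs())
E
```

```text
[ 1.8006209  -0.10765056  0.89119526] [[0.07, 0.55, -0.83], [1.0, -0.02, 0.07], [0.02, -0.83, -0.55]] 477.0308214600772
[0.50319563 0.67975545 0.8962379 ] [[-1.0, -0.04, 0.02], [-0.04, 0.76, -0.64], [0.01, -0.65, -0.76]] 412.8059895096598
{'t': 0.1, 'joint_pos': array([-7.84950399e+01,  1.83490425e+01,  8.96975773e+01, -3.41195994e-04,
        7.20423500e+01, -1.14625602e+00]), 'qvel': array([ 0.05445827, -0.06683118, -0.11626853,  0.03331163, -0.00852698,
        0.11933564]), 'effort': array([ 1.32035384e-04, -4.13332844e+01, -2.32509452e+01,  7.28719379e-02,
        4.21725994e-02, -4.90346963e-05]), 'ee_pos': array([ 0.12584456, -0.56062356,  0.21320612]), 'orientation': array([[ 9.75720977e-01,  2.19017067e-01, -3.15264686e-04],
       [ 2.19017292e-01, -9.75719793e-01,  1.52048690e-03],
       [ 2.54025879e-05, -1.55261939e-03, -9.99998794e-01]]), 'force': array([-0.97401324, -0.99292776,  0.56269299]), 'wrist_torque': array([-0.00437225, -0.01986847,  0.07005298]), 'opening': 0.09127551329886847}
```

View pics/sc0.png

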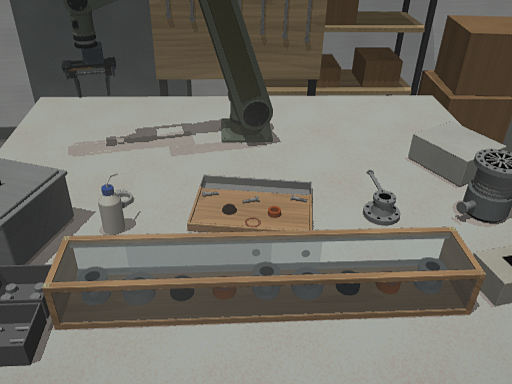

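View pics/si0.png

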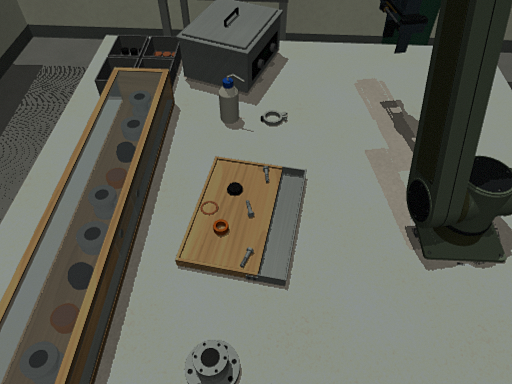

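The scene view looks towards the robot. In the side view the board spans about (178–305, 157–287) with the trough on the right, and the bolts are near (266,175), (250,209) and (247,257). The cap is at (235,188), the gasket at (209,208) and the spacer at (221,227).

```bash
python3 - <<'E'
from h import *
f=load('si0')
print('side',ray(f,[[266,175],[250,209],[247,257],[235,188],[209,208],[221,227]],.03).round(3).tolist())
print('trough corners',ray(f,[[305,170],[288,285]],.03).round(3).tolist(),'board far',ray(f,[[217,158],[178,264]],.03).round(3).tolist())
print('front edge',ray(f,[[282,167],[261,275]],.024).round(3).tolist())
s=load('sc0');print('scene',ray(s,[[211,194],[251,200],[299,199],[229,210],[253,222],[274,211]],.03).round(3).tolist())
C=cloud(f)
# wood & obstacles heights
print('board z',C[240:250,200:230,2].mean(), 'box top z', C[:,60:175,2].max())
E
```

```text
side [[0.511, -0.14, 0.03], [0.549, -0.012, 0.03], [0.548, 0.138, 0.03], [0.596, -0.085, 0.03], [0.66, -0.01, 0.03], [0.621, 0.051, 0.03]]
trough corners [[0.398, -0.167, 0.03], [0.447, 0.21, 0.03]] board far [[0.659, -0.202, 0.03], [0.713, 0.167, 0.03]]
front edge [[0.465, -0.181, 0.024], [0.512, 0.183, 0.024]]
scene [[0.518, -0.141, 0.03], [0.557, -0.014, 0.03], [0.557, 0.14, 0.03], [0.608, -0.085, 0.03], [0.672, -0.015, 0.03], [0.619, 0.053, 0.03]]
board z 0.027464290079449883 box top z 0.8962378960345253
```

Call:
jog_arm([
  {"tx":30,"ty":45,"tz":20,"rz":-2},
  {"tx":60,"ty":95,"tz":35,"rz":-4},
  {"tx":90,"ty":145,"tz":50,"rz":-6},
  {"tx":120,"ty":195,"tz":65,"rz":-8},
  {"tx":150,"ty":245,"tz":80,"rz":-10},
  {"tx":180,"ty":295,"tz":95,"rz":-12},
  {"tx":210,"ty":345,"tz":110,"rz":-14},
  {"tx":240,"ty":395,"tz":125,"rz":-16},
  {"tx":270,"ty":445,"tz":140,"rz":-18},
  {"tx":300,"ty":500,"tz":150,"rz":-20},
  {"tx":334,"ty":555,"tz":160,"rz":-20,"jaw":-0.55},
  {"tx":334,"ty":561,"tz":165,"rz":-20,"jaw":-0.55},
])

```text
invalid input at $.motion[0]: expected keys tx, ty, tz, rx, ry, rz, jaw
```

```bash
python3 - <<'E'
from h import *
o=ctrl.get_obs();print(o['t'],o['ee_pos'],o['orientation'].round(3).tolist(),o['opening'])
shot('wrist','w1')
f=load('w1');print(f['c'],f['R'].round(2).tolist(),f['K'][0,0])
E
```

```text
0.1 [ 0.12584456 -0.56062356  0.21320612] [[0.976, 0.219, -0.0], [0.219, -0.976, 0.002], [0.0, -0.002, -1.0]] 0.09127551329886847
[ 0.20066559 -0.5438136   0.3842841 ] [[0.22, -0.94, -0.26], [-0.98, -0.21, -0.06], [-0.0, 0.27, -0.96]] 277.897127917116
```

View pics/w1.png

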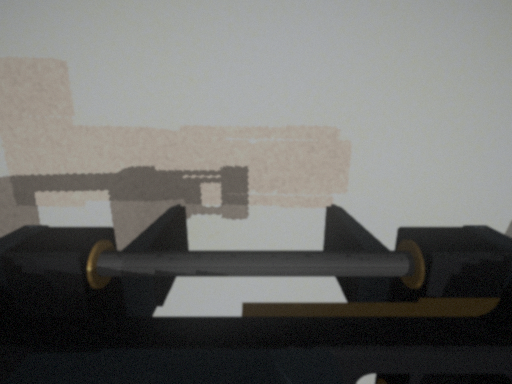

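That view, still at the start pose, shows only the table and fingers. All the keys are required, so I'm resending the move with the full set.

Call:
jog_arm([
  {"tx":30,"ty":45,"tz":20,"rx":0,"ry":0,"rz":-2,"jaw":1},
  {"tx":60,"ty":95,"tz":35,"rx":0,"ry":0,"rz":-4,"jaw":1},
  {"tx":90,"ty":145,"tz":50,"rx":0,"ry":0,"rz":-6,"jaw":1},
  {"tx":120,"ty":195,"tz":65,"rx":0,"ry":0,"rz":-8,"jaw":1},
  {"tx":150,"ty":245,"tz":80,"rx":0,"ry":0,"rz":-10,"jaw":1},
  {"tx":180,"ty":295,"tz":95,"rx":0,"ry":0,"rz":-12,"jaw":0.5},
  {"tx":210,"ty":345,"tz":110,"rx":0,"ry":0,"rz":-14,"jaw":0},
  {"tx":240,"ty":395,"tz":125,"rx":0,"ry":0,"rz":-16,"jaw":-0.55},
  {"tx":265,"ty":445,"tz":140,"rx":0,"ry":0,"rz":-18,"jaw":-0.55},
  {"tx":290,"ty":500,"tz":150,"rx":0,"ry":0,"rz":-20,"jaw":-0.55},
  {"tx":314,"ty":555,"tz":160,"rx":0,"ry":0,"rz":-20,"jaw":-0.55},
  {"tx":314,"ty":561,"tz":165,"rx":0,"ry":0,"rz":-20,"jaw":-0.55},
])

```text
t: 1.65
ee_pos: [0.4407, 0.0033, 0.3781]
orientation: [[0.993, -0.122, -0.0], [-0.122, -0.993, 0.002], [-0.001, -0.002, -1.0]]
force: [-0.9, 0.7, -0.6]
opening: 0.0241
```

```bash
python3 - <<'E'
from h import *
o=ctrl.get_obs();print(o['t'],o['ee_pos'],o['orientation'].round(3).tolist(),o['opening'])
shot('wrist','w2')
E
```

```text
1.65 [0.44073429 0.00331304 0.3781216 ] [[0.993, -0.122, -0.0], [-0.122, -0.993, 0.002], [-0.001, -0.002, -1.0]] 0.02411300240207691
```

View pics/w2.png

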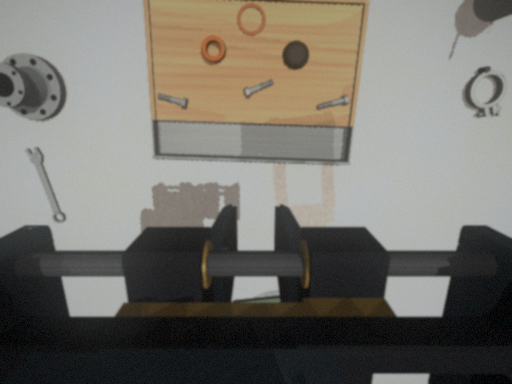

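The close view shows the whole board. The bolts are at about (173,100), (258,88) and (333,103), the spacer at (213,48), the gasket at (251,19), the cap at (295,54) and the front edge at row ~122.

```bash
cat > meas.py <<'E'
from h import *
import sys
fn=sys.argv[1]; f=load(fn); p=f['p']; C=cloud(f)
hsv=cv2.cvtColor(p,cv2.COLOR_RGB2HSV)
e=ray(f,[[156,121],[352,122]],.024); print('edge ends',e.round(4).tolist())
yv=(e[0]-e[1])[:2]; yaw=np.arctan2(-yv[0],yv[1]); print('yaw',np.degrees(yaw)); c=(e[0]+e[1])[:2]/2
print('wood depth z',np.median(C[60:80,160:200,2]))
R=np.array([[np.cos(yaw),-np.sin(yaw)],[np.sin(yaw),np.cos(yaw)]])
loc=lambda P:((P[:,:2]-c)@R)
m=(hsv[...,1]<60).astype(np.uint8); m[:,:158]=0;m[:,350:]=0;m[116:]=0;m[:4]=0
for name,mm,z in (('grey',m,.031),('col',((hsv[...,1]>165)|(hsv[...,2]<60)).astype(np.uint8)*(np.indices(m.shape)[0]<116)*(np.abs(np.indices(m.shape)[1]-254)<100),.03)):
    n,l,s,ce=cv2.connectedComponentsWithStats(mm.astype(np.uint8))
    for i in range(1,n):
        if s[i,4]<40: continue
        v,u=np.where(l==i); P=ray(f,np.c_[u,v],z); L=loc(P)
        r=cv2.minAreaRect((P[:,:2]*1000).astype(np.float32))
        print(name,ce[i].round(),s[i,4],'world',np.array(r[0]).round(),np.array(r[1]).round(),round(r[2]),'board mm min/max',(L.min(0)*1000).round(),(L.max(0)*1000).round(),'ztop',np.percentile(C[v,u,2],90).round(4))
E
python3 meas.py w2
```

```text
edge ends [[0.5192, 0.1795, 0.024], [0.4729, -0.1782, 0.024]]
yaw -7.369502802774555
wood depth z 0.024399676075127386
grey [297.  53.] 154 world [600. -86.] [28. 25.] 10 board mm min/max [100. -85.] [127. -58.] ztop 0.0388
grey [257.  88.] 161 world [556. -14.] [16. 50.] 20 board mm min/max [ 44. -31.] [71. 18.] ztop 0.04
grey [173. 100.] 172 world [551. 141.] [51. 16.] 73 board mm min/max [ 25. 121.] [ 47. 170.] ztop 0.0404
grey [335. 102.] 175 world [ 510. -143.] [15. 54.] 12 board mm min/max [  24. -167.] [  47. -114.] ztop 0.0393
```

Call:
jog_arm([
  {"tx":45,"ty":-6,"tz":-30,"rx":0,"ry":0,"rz":0,"jaw":-0.5},
  {"tx":95,"ty":-13,"tz":-60,"rx":0,"ry":0,"rz":0,"jaw":-0.5},
  {"tx":135,"ty":-20,"tz":-105,"rx":0,"ry":0,"rz":-0.4,"jaw":-0.5},
  {"tx":149,"ty":-21,"tz":-160,"rx":0,"ry":0,"rz":-0.4,"jaw":-0.5},
  {"tx":149,"ty":-21,"tz":-215,"rx":0,"ry":0,"rz":-0.4,"jaw":-0.5},
  {"tx":149,"ty":-21,"tz":-265,"rx":0,"ry":0,"rz":-0.4,"jaw":-0.5},
  {"tx":149,"ty":-21,"tz":-300,"rx":0,"ry":0,"rz":-0.4,"jaw":-0.5},
  {"tx":149,"ty":-21,"tz":-318,"rx":0,"ry":0,"rz":-0.4,"jaw":-0.5},
  {"tx":149,"ty":-21,"tz":-318,"rx":0,"ry":0,"rz":-0.4,"jaw":-0.5},
  {"tx":149,"ty":-21,"tz":-318,"rx":0,"ry":0,"rz":-0.4,"jaw":-0.5},
])

```text
t: 2.95
ee_pos: [0.5896, -0.0199, 0.0617]
orientation: [[0.991, -0.132, 0.002], [-0.132, -0.991, 0.001], [0.002, -0.001, -1.0]]
force: [0.2, 0.2, -0.3]
opening: 0.0228
```

```bash
python3 - <<'E'
from h import *
o=ctrl.get_obs();print(o['t'],o['ee_pos'],o['opening'],o['force'])
shot('wrist','w3');shot('side','s3')
a=cv2.resize(cv2.imread('pics/s3.png')[140:300,160:330],None,fx=2.3,fy=2.3)
b=cv2.resize(cv2.imread('pics/w3.png'),(400,368))
h=min(a.shape[0],b.shape[0]);cv2.imwrite('pics/c3.png',np.hstack([a[:h],b[:h]]))
E
```

```text
2.95 [ 0.58964529 -0.01994693  0.06167337] 0.022754764864327093 [ 0.15257527  0.24483151 -0.27048375]
```

View pics/c3.png

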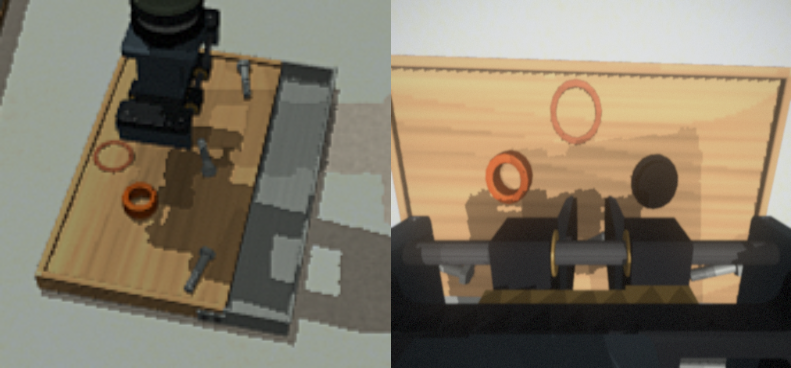

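The fingers stand centred behind bolt2 and clear of the spacer, gasket and cap. I'll lower them and sweep.

Call:
jog_arm([
  {"tx":0,"ty":2,"tz":-12,"rx":0,"ry":0,"rz":0,"jaw":-0.5},
  {"tx":0,"ty":2,"tz":-24,"rx":0,"ry":0,"rz":0,"jaw":-0.5},
  {"tx":0,"ty":2,"tz":-32,"rx":0,"ry":0,"rz":0,"jaw":-0.5},
  {"tx":0,"ty":2,"tz":-34,"rx":0,"ry":0,"rz":0,"jaw":-0.5},
  {"tx":-6,"ty":3,"tz":-34,"rx":0,"ry":0,"rz":0,"jaw":-0.5},
  {"tx":-12,"ty":3.5,"tz":-34,"rx":0,"ry":0,"rz":0,"jaw":-0.5},
  {"tx":-18,"ty":4,"tz":-34,"rx":0,"ry":0,"rz":0,"jaw":-0.5},
  {"tx":-24,"ty":5,"tz":-34,"rx":0,"ry":0,"rz":0,"jaw":-0.5},
  {"tx":-30,"ty":6,"tz":-34,"rx":0,"ry":0,"rz":0,"jaw":-0.5},
  {"tx":-36,"ty":6.5,"tz":-34,"rx":0,"ry":0,"rz":0,"jaw":-0.5},
  {"tx":-42,"ty":7,"tz":-34,"rx":0,"ry":0,"rz":0,"jaw":-0.5},
  {"tx":-48,"ty":8,"tz":-34,"rx":0,"ry":0,"rz":0,"jaw":-0.5},
])

```text
t: 4.55
ee_pos: [0.5416, -0.0114, 0.0281]
orientation: [[0.991, -0.132, 0.003], [-0.132, -0.991, 0.001], [0.003, -0.002, -1.0]]
force: [0.4, -1.1, 0.6]
opening: 0.0231
```

Call:
jog_arm([
  {"tx":-6,"ty":1,"tz":0,"rx":0,"ry":0,"rz":0,"jaw":-0.5},
  {"tx":-12,"ty":1.5,"tz":0,"rx":0,"ry":0,"rz":0,"jaw":-0.5},
  {"tx":-18,"ty":2,"tz":0,"rx":0,"ry":0,"rz":0,"jaw":-0.5},
  {"tx":-24,"ty":3,"tz":0,"rx":0,"ry":0,"rz":0,"jaw":-0.5},
  {"tx":-30,"ty":4,"tz":0,"rx":0,"ry":0,"rz":0,"jaw":-0.5},
  {"tx":-36,"ty":4.5,"tz":0,"rx":0,"ry":0,"rz":0,"jaw":-0.5},
  {"tx":-42,"ty":5,"tz":0,"rx":0,"ry":0,"rz":0,"jaw":-0.5},
  {"tx":-47,"ty":6,"tz":0,"rx":0,"ry":0,"rz":0,"jaw":-0.5},
  {"tx":-52,"ty":6.5,"tz":0,"rx":0,"ry":0,"rz":0,"jaw":-0.5},
  {"tx":-52,"ty":6.5,"tz":0,"rx":0,"ry":0,"rz":0,"jaw":-0.5},
])

```text
t: 5.8
ee_pos: [0.4892, -0.0049, 0.0281]
orientation: [[0.991, -0.132, 0.002], [-0.132, -0.991, 0.001], [0.002, -0.002, -1.0]]
force: [-0.3, -0.1, 0.8]
opening: 0.0229
```

```bash
python3 - <<'E'
from h import *
o=ctrl.get_obs();print(o['t'],o['ee_pos'],o['opening'],o['force'])
shot('side','s4');shot('scene','c4')
a=cv2.resize(cv2.imread('pics/s4.png')[140:300,160:330],None,fx=2.3,fy=2.3)
b=cv2.resize(cv2.imread('pics/c4.png')[165:245,180:325],None,fx=2.9,fy=2.9)
h=max(a.shape[0],b.shape[0]);pad=lambda i:cv2.copyMakeBorder(i,0,h-i.shape[0],0,0,0)
cv2.imwrite('pics/v4.png',np.hstack([pad(a),pad(b)])[:,:800])
E
```

```text
5.8 [ 0.48918354 -0.00489709  0.02806453] 0.022901989090429977 [-0.34952995 -0.12514672  0.8349224 ]
```

View pics/v4.png

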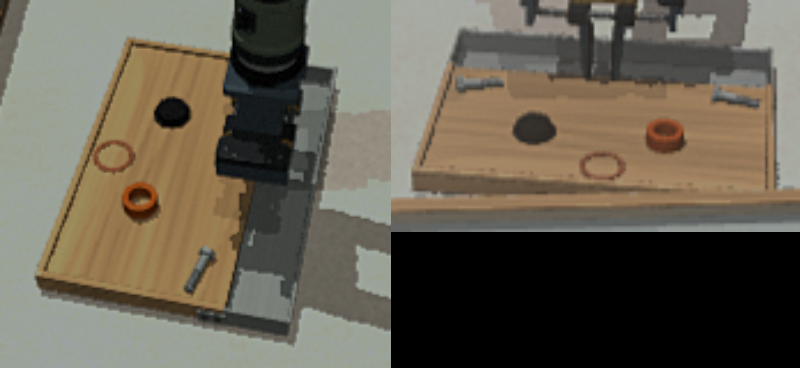

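Bolt2 has left the board and the gasket, spacer and cap are undisturbed. Next is bolt3.

Call:
jog_arm([
  {"tx":0,"ty":0,"tz":30,"rx":0,"ry":0,"rz":0,"jaw":-0.5},
  {"tx":0,"ty":0,"tz":62,"rx":0,"ry":0,"rz":0,"jaw":-0.5},
  {"tx":25,"ty":35,"tz":62,"rx":0,"ry":0,"rz":0,"jaw":-0.5},
  {"tx":50,"ty":70,"tz":62,"rx":0,"ry":0,"rz":0,"jaw":-0.5},
  {"tx":75,"ty":105,"tz":62,"rx":0,"ry":0,"rz":0,"jaw":-0.5},
  {"tx":96,"ty":138,"tz":62,"rx":0,"ry":0,"rz":0,"jaw":-0.5},
  {"tx":96,"ty":138,"tz":62,"rx":0,"ry":0,"rz":0,"jaw":-0.5},
  {"tx":96,"ty":138,"tz":40,"rx":0,"ry":0,"rz":0,"jaw":-0.5},
  {"tx":96,"ty":138,"tz":20,"rx":0,"ry":0,"rz":0,"jaw":-0.5},
  {"tx":96,"ty":138,"tz":8,"rx":0,"ry":0,"rz":0,"jaw":-0.5},
  {"tx":96,"ty":138,"tz":0,"rx":0,"ry":0,"rz":0,"jaw":-0.5},
  {"tx":96,"ty":138,"tz":0,"rx":0,"ry":0,"rz":0,"jaw":-0.5},
])

```text
t: 7.4
ee_pos: [0.5856, 0.1328, 0.0279]
orientation: [[0.991, -0.132, 0.002], [-0.132, -0.991, 0.001], [0.002, -0.001, -1.0]]
force: [-0.2, 0.5, 0.6]
opening: 0.0228
```

Call:
jog_arm([
  {"tx":-6,"ty":1,"tz":0,"rx":0,"ry":0,"rz":0,"jaw":-0.5},
  {"tx":-12,"ty":1.5,"tz":0,"rx":0,"ry":0,"rz":0,"jaw":-0.5},
  {"tx":-18,"ty":2,"tz":0,"rx":0,"ry":0,"rz":0,"jaw":-0.5},
  {"tx":-25,"ty":3,"tz":0,"rx":0,"ry":0,"rz":0,"jaw":-0.5},
  {"tx":-32,"ty":4,"tz":0,"rx":0,"ry":0,"rz":0,"jaw":-0.5},
  {"tx":-39,"ty":5,"tz":0,"rx":0,"ry":0,"rz":0,"jaw":-0.5},
  {"tx":-46,"ty":6,"tz":0,"rx":0,"ry":0,"rz":0,"jaw":-0.5},
  {"tx":-53,"ty":7,"tz":0,"rx":0,"ry":0,"rz":0,"jaw":-0.5},
  {"tx":-60,"ty":8,"tz":0,"rx":0,"ry":0,"rz":0,"jaw":-0.5},
  {"tx":-67,"ty":8.5,"tz":0,"rx":0,"ry":0,"rz":0,"jaw":-0.5},
  {"tx":-73,"ty":9.5,"tz":0,"rx":0,"ry":0,"rz":0,"jaw":-0.5},
  {"tx":-78,"ty":10,"tz":0,"rx":0,"ry":0,"rz":0,"jaw":-0.5},
])

```text
t: 8.9
ee_pos: [0.5072, 0.1428, 0.0279]
orientation: [[0.991, -0.132, 0.003], [-0.132, -0.991, 0.001], [0.002, -0.001, -1.0]]
force: [-0.3, 0.7, -0.7]
opening: 0.0229
```

Call:
jog_arm([
  {"tx":0,"ty":0,"tz":0,"rx":0,"ry":0,"rz":0,"jaw":-0.5},
  {"tx":0,"ty":0,"tz":32,"rx":0,"ry":0,"rz":0,"jaw":-0.5},
  {"tx":0,"ty":-10,"tz":62,"rx":0,"ry":0,"rz":0,"jaw":-0.5},
  {"tx":7,"ty":-55,"tz":62,"rx":0,"ry":0,"rz":0,"jaw":-0.5},
  {"tx":14,"ty":-105,"tz":62,"rx":0,"ry":0,"rz":0,"jaw":-0.5},
  {"tx":21,"ty":-155,"tz":62,"rx":0,"ry":0,"rz":0,"jaw":-0.5},
  {"tx":28,"ty":-205,"tz":62,"rx":0,"ry":0,"rz":0,"jaw":-0.5},
  {"tx":35,"ty":-255,"tz":62,"rx":0,"ry":0,"rz":0,"jaw":-0.5},
  {"tx":41,"ty":-291,"tz":62,"rx":0,"ry":0,"rz":0,"jaw":-0.5},
  {"tx":41,"ty":-291,"tz":62,"rx":0,"ry":0,"rz":0,"jaw":-0.5},
  {"tx":41,"ty":-291,"tz":40,"rx":0,"ry":0,"rz":0,"jaw":-0.5},
  {"tx":41,"ty":-291,"tz":40,"rx":0,"ry":0,"rz":0,"jaw":-0.5},
])

```text
t: 10.4
ee_pos: [0.5467, -0.147, 0.0666]
orientation: [[0.991, -0.131, -0.001], [-0.131, -0.991, 0.002], [-0.002, -0.002, -1.0]]
force: [0.0, 0.1, -0.3]
opening: 0.0226
```

Call:
jog_arm([
  {"tx":0,"ty":0,"tz":-20,"rx":0,"ry":0,"rz":0,"jaw":-0.5},
  {"tx":0,"ty":0,"tz":-34,"rx":0,"ry":0,"rz":0,"jaw":-0.5},
  {"tx":0,"ty":0,"tz":-40,"rx":0,"ry":0,"rz":0,"jaw":-0.5},
  {"tx":0,"ty":0,"tz":-40,"rx":0,"ry":0,"rz":0,"jaw":-0.5},
])

```text
t: 10.9
ee_pos: [0.5468, -0.1468, 0.0265]
orientation: [[0.991, -0.131, -0.002], [-0.131, -0.991, 0.003], [-0.002, -0.002, -1.0]]
force: [0.2, -0.4, 0.3]
opening: 0.0225
```

Call:
jog_arm([
  {"tx":-6,"ty":1,"tz":0,"rx":0,"ry":0,"rz":0,"jaw":-0.5},
  {"tx":-12,"ty":1.5,"tz":0,"rx":0,"ry":0,"rz":0,"jaw":-0.5},
  {"tx":-18,"ty":2,"tz":0,"rx":0,"ry":0,"rz":0,"jaw":-0.5},
  {"tx":-25,"ty":3,"tz":0,"rx":0,"ry":0,"rz":0,"jaw":-0.5},
  {"tx":-32,"ty":4,"tz":0,"rx":0,"ry":0,"rz":0,"jaw":-0.5},
  {"tx":-39,"ty":5,"tz":0,"rx":0,"ry":0,"rz":0,"jaw":-0.5},
  {"tx":-46,"ty":6,"tz":0,"rx":0,"ry":0,"rz":0,"jaw":-0.5},
  {"tx":-53,"ty":7,"tz":0,"rx":0,"ry":0,"rz":0,"jaw":-0.5},
  {"tx":-60,"ty":8,"tz":0,"rx":0,"ry":0,"rz":0,"jaw":-0.5},
  {"tx":-67,"ty":8.5,"tz":0,"rx":0,"ry":0,"rz":0,"jaw":-0.5},
  {"tx":-73,"ty":9.5,"tz":0,"rx":0,"ry":0,"rz":0,"jaw":-0.5},
  {"tx":-78,"ty":10,"tz":0,"rx":0,"ry":0,"rz":0,"jaw":-0.5},
])

```text
t: 12.4
ee_pos: [0.4684, -0.1368, 0.0265]
orientation: [[0.991, -0.131, -0.002], [-0.131, -0.991, 0.003], [-0.002, -0.002, -1.0]]
force: [-0.4, -0.3, -0.1]
opening: 0.0226
```

Now raise the arm to an overhead viewpoint and check.

Call:
jog_arm([
  {"tx":0,"ty":0,"tz":0,"rx":0,"ry":0,"rz":0,"jaw":-0.5},
  {"tx":0,"ty":0,"tz":40,"rx":0,"ry":0,"rz":0,"jaw":-0.5},
  {"tx":0,"ty":10,"tz":90,"rx":0,"ry":0,"rz":0,"jaw":-0.5},
  {"tx":-10,"ty":30,"tz":140,"rx":0,"ry":0,"rz":0,"jaw":-0.5},
  {"tx":-20,"ty":50,"tz":190,"rx":0,"ry":0,"rz":0,"jaw":-0.5},
  {"tx":-30,"ty":75,"tz":240,"rx":0,"ry":0,"rz":0,"jaw":-0.5},
  {"tx":-38,"ty":100,"tz":290,"rx":0,"ry":0,"rz":0,"jaw":-0.5},
  {"tx":-38,"ty":125,"tz":335,"rx":0,"ry":0,"rz":0,"jaw":-0.5},
  {"tx":-38,"ty":140,"tz":350,"rx":0,"ry":0,"rz":0,"jaw":-0.5},
  {"tx":-38,"ty":140,"tz":350,"rx":0,"ry":0,"rz":0,"jaw":-0.5},
])

```text
t: 13.65
ee_pos: [0.4306, 0.0037, 0.3764]
orientation: [[0.992, -0.129, -0.001], [-0.129, -0.992, 0.002], [-0.001, -0.002, -1.0]]
force: [0.1, -0.7, -0.5]
opening: 0.0231
```

```bash
python3 - <<'E'
from h import *
o=ctrl.get_obs();print(o['t'],o['ee_pos'],o['force'])
shot('wrist','w5');shot('side','s5')
a=cv2.resize(cv2.imread('pics/s5.png')[140:300,160:330],None,fx=2,fy=2)
b=cv2.resize(cv2.imread('pics/w5.png')[0:190,140:380],None,fx=1.9,fy=1.9)
h=max(a.shape[0],b.shape[0]);pad=lambda i:cv2.copyMakeBorder(i,0,h-i.shape[0],0,0,0)
cv2.imwrite('pics/v5.png',np.hstack([pad(a),pad(b)])[:,:800])
# bystander change in side view
s0=load('si0')['p'].astype(int);s5=load('s5')['p'].astype(int)
for n,(u,v) in dict(cap=(235,188),gasket=(209,208),spacer=(221,227),clamp=(273,117),bottle=(230,100),reducer=(212,362)).items():
    w=np.s_[v-14:v+14,u-14:u+14];print(n,np.abs(s0[w]-s5[w]).mean().round(1),cv2.phaseCorrelate(s0[w].mean(2),s5[w].mean(2))[0])
E
```

```text
13.65 [0.43060688 0.0036824  0.37642488] [ 0.13919965 -0.67146627 -0.50861086]
cap 3.0 (-0.09280884152397384, -0.00015136842659302374)
gasket 2.9 (-0.022648797923238817, 0.013498473294978552)
spacer 2.7 (0.017513419782064332, 0.02063628000227169)
clamp 3.3 (-0.005222972464672182, 0.08200405020345869)
bottle 2.5 (-0.0036322841307185882, 0.02965673537273439)
reducer 2.6 (0.009540150742594733, -0.008317948703382427)
```

View pics/v5.png

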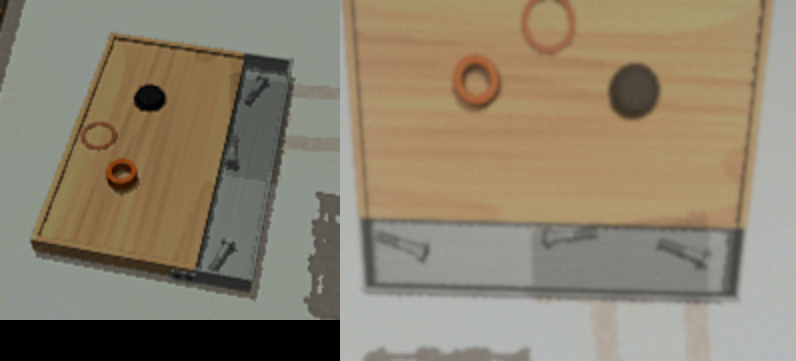

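All three bolts lie in the trough and no bystander has moved. I'll check the bolt heights in the depth image, since bolt2 lies close to the wall, and then hand in.

```bash
python3 - <<'E'
from h import *
f=load('w5');C=cloud(f);c=np.array([.49605,.00065]);a=np.radians(-7.37)
R=np.array([[np.cos(a),-np.sin(a)],[np.sin(a),np.cos(a)]]);L=(C[...,:2]-c)@R*1000
m=((L[...,0]<-2)&(L[...,0]>-60)&(abs(L[...,1])<175)&(C[...,2]>.0085)).astype(np.uint8)
n,l,s,_=cv2.connectedComponentsWithStats(m)
ok=0
for i in range(1,n):
    if s[i,4]<30: continue
    q=l==i; z=np.percentile(C[q][:,2],97)*1000; print(s[i,4],L[q].min(0).round(),L[q].max(0).round(),'ztop mm',z.round(1)); ok+=z<26
if ok==3: print(ctrl.sign_off())
E
```

```text
180 [  -6. -175.] [-2. -1.] ztop mm 26.0
163 [-25. -41.] [-8. 10.] ztop mm 19.6
160 [-39. 128.] [-11. 175.] ztop mm 19.9
163 [ -45. -154.] [ -19. -103.] ztop mm 20.0
67736 [-60. -86.] [-26.  76.] ztop mm 504.6
the job is handed in; nothing more can be done
None
```

All three bolts are in the catch trough, and I handed the job in at about 13.7 s of the 58 s allowed. I swept each one over the front edge with the partly open fingers, tips about 4 mm above the beech (about 2.5 mm for bolt1), and picked none up.

- **Bolts:** they lie flat on the trough floor with their tops about 20 mm above the table. Their middles are about 17 mm (bolt2), 25 mm (bolt3) and 32 mm (bolt1) beyond the front edge, inside the 66 mm trough.
- **Bystanders:** cap, gasket, spacer, clamp, bottle and reducer each shifted less than 0.1 px between the before and after side views. I did not measure the spanner, but the arm never went near it.
- **Forces:** the readings I saw stayed around 1 N.

No check failed. The last height check also picked up two patches that are not bolts. One is the strip of board along the front edge and the other is the gripper itself; I ignored both.

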